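# Pack and scan a gift box

### The arm

A 6-joint arm with a two-finger parallel gripper is mounted at the origin on the work surface. World frame = base frame: x ahead of the robot, y to its left, z up, the work surface at z = 0. Lengths are in m, angles in rad, forces in N, time in s.
With the tool pointing down it reaches from about 0.3 to 0.875 m from the base axis. Payload 6.4 kg.
Tool frame: the origin (TCP) lies midway between the tips of the shut fingers; the grasp point (between the pads) lies 19 mm behind it; z points along the fingers, y is the line along which they close (so a half turn about z gives the same grasp; the last joint's range is limited). The gripper opens to 85 mm and grips with 20 to 120 N. Pads are 22 mm wide; open, the fingers measure 114 mm over their backs; the gripper's body (76 mm by 85 mm) begins 54 mm behind the grasp point. The pads swing forward as they close: fully open they stand 13 mm farther back than shut.
Start: joints at [-1.328, 0.181, 1.607, -0, 1.354, -0.206], TCP at [0.25, -0.518, 0.207] pointing down, gripper open.
Joint ranges: [-2.99, 2.99], [-0.89, 2.07], [0.3, 2.58], [-1.14, 4.28], [0, 2.63], [-3.12, 3.12]. Speed limits (rad/s): [2.57, 2.57, 3.01, 3.14, 3.14, 3.14].

### API

Orientations are given as a unit quaternion [w, x, y, z].
In Python, from bench import * gives the robot as it stands.
- The arm moves only by the tool play_rows, never from a script. Its argument "plan" is a list of rows, each a list of 3 entries, a list of its own where there are three numbers: the finger opening in mm, from 0 to 85.4, then the shift along the tool's x, y, z normalised to -1 to 1, where 1 is 40 cm, then the turn about the tool's z normalised to -1 to 1, where 1 is pi rad. A call has 1 to 10 rows; each row is the pose to reach, as a shift and turn from the pose commanded when the call began, along the tool's axes at that moment, turning the shorter way round; what a row does not reach only later rows make up. A row lasts 1/10 s, in which the tool goes at most 50 mm and 8.59 degrees, less where a joint would pass 70% of its speed; a pose out of reach is approached as far as the arm can. A call with a number of a shift or a turn outside -1 to 1 is refused whole. A call with a gripper value outside its range is refused whole. The fingers move at their own pace and stop on an object; the grip force is fixed at half the most. Time passes only in rows, so rows that repeat a pose let the fingers close. It gives the time, the measured TCP pose, the force, the opening and the grip force at its end, in the units of the state.
- get_obs(): the state, without advancing time (a new reading comes with each control period).
- camera(name): name is "side" or "top"; returns a dict with "image" (480x640x3 uint8, red, green, blue), "range_z" (480x640 float32, m along the optical axis (not along the pixel's ray), 0 where there is no reading), "intrinsics" (3x3 intrinsics, pixels), "k1" (the pictures are not rectified: a ray, as slopes to the right and down, at radius r is drawn at 1 + k1 r^2 times it, then the intrinsics apply), "rvec" (rotation vector, rad) and "tvec" (3), from world to camera coordinates, as OpenCV has them. Camera axes: x right, y down, z forward; pixel columns grow to the right and rows downward; lengths in m; the calibration is good to about 2 mm. A picture is of the moment at which its call begins.
- hand_in(): hands the job in; it is judged then, once.
Trained networks look in a picture, given as the dict that the camera call returned (one of the last four; its "shot" number tells which), for a name from the list of things; names that differ only in an ending like _2 or _b are one class to them, and where a whole thing is asked for, a point or a joint stands for the part that bears it (a point fixed in the world has none). Each returns a list of dicts, best first, with "conf" (0 to 1); they miss things now and then, are a little off and sometimes report something else, mostly with a low value. They report only what shows in the picture. A call takes as long as a camera call. They do not tell look-alikes from the thing itself.
- search_frame(picture, label): "rect" ([centre column, centre row, width, height] in pixels, round what is visible of it).
- masks_of(picture, label): "mask" (480x640 bool, what is visible of it) and "rect" ([centre column, centre row, width, height] in pixels, round what is visible of it).
The state is a dict: "time_s": time; "q": joint angles; "dq": joint speeds; "joint_efforts": joint torques, N m; "eef_pos": TCP position; "eef_rot": TCP orientation; "wrist_force": force on the tool from outside, world axes, zero at the start; "torque": the same for the moment, N m; "opening": opening from 0.0 (shut) to 1.0 (fully open); "grasp_force": force on a finger pad.
Only numpy, scipy, OpenCV 4.12 (cv2) and the standard library are available. Lean on these libraries where they do the work, as an engineer would, in place of code of your own. Each camera call takes 0.05 s, during which the arm holds its last target. There are 200 camera calls.

### The job

Pack the gift box for a customer: stand the squat glass candle jar upright in the empty compartment, setting it down rather than dropping it, then shut the lid fully and without slamming it. With the lid shut, take the scanner, point it down at the barcode label on the lid from about 5 to 10 cm above and hold it still there for a second or so, then stand it back upright on its round rubber mat. Leave the soap, the bottle and the carton where they are.

Things in the scene. Friction and masses are not known exactly. Their poses are not given: they have to be found in the camera images.
- box: Open wooden gift box, fixed to the table, 150 (its x) x 280 (its y) x 85 mm high, walls and floor 6 mm. A wall across its middle, of full height, makes two equal compartments, each about 138 (x) x 131 mm (y) and 79 mm deep: the one on the -y side is empty, the one on the +y side holds a soap bar. Origin: centre of its underside; its +x side, away from the robot, carries the hinge.
- nest (a point): Centre of the floor of the empty compartment (6 mm above the box's underside); axes as the box's.
- lid (a joint): Hinge of the box's lid in rad: 0 shut, about 1.57 upright, at most 1.9. It starts between 1.45 and 1.75. The hinge is stiff: the lid stays at any angle where it is left; it takes about 2 to 4 N at the free edge to push it shut and has no catch.
- lid_hinge (a point): Middle of the hinge line, on the top of the box's +x wall; the point turns with the lid. The hinge line runs along the box's y. The lid is a wooden board 280 mm wide, 8 mm thick; with the lid shut it reaches 150 mm from here towards the box's -x side and its underside lies at the height of this point.
- lid_handle (a point): Grip point of the brass knob on the lid's outer face, in the middle of its width and 30 mm from the free edge; this point is 35 mm out from the outer face, the knob 28 mm across and 43 mm high in all. With the lid upright the knob points away from the robot.
- label (a point): Centre of the barcode label, white paper 36 (its x) x 56 mm (its y) with black bars, on the lid's outer face: 80 mm to the +y side of the middle of the lid's width and 75 mm from the hinge line. Its z axis points out of the label: up when the lid is shut. It turns with the lid.
- candle: Squat round glass candle jar with paper band and pale wooden cap, 54 mm in diameter, 66 mm high; straight sides up to 36 mm, then a shoulder narrowing to the cap, 48 mm across, from 50 mm up. 0.12 to 0.28 kg. Origin: centre of its underside, z up. It stands on the table.
- scanner: Hand scanner 120 mm high, standing on the mat: grey head 58 (x) x 66 (y) x 34 mm high, its whole underside the reading window; above it a black upright grip 40 (x) x 30 mm (y), up to 120 mm, its trigger on the -x side only a look: nothing to press. It reads along its -z axis, straight out of the window. About 0.2 kg. Origin: centre of the window; z up along the grip.
- mat: Round dark rubber mat, fixed, 120 mm in diameter, 4 mm thick; origin: centre of its underside on the table. The scanner's place.
- soap: White soap bar 75 x 50 x 28 mm lying in the +y compartment of the box. Leave alone.
- diffuser: Slim amber glass bottle 52 mm in diameter, 112 mm high, with a narrow neck. Origin: centre of its underside. Leave alone.
- carton: Small cardboard carton 50 (x) x 70 (y) x 75 mm high. Origin: centre of its underside. Leave alone.
There are look-alikes about, which are no part of the job. What is shaped like the scanner but yellow is not meant. Several things have the shape of the mat; the one meant has the colours described above.

How it is judged:
On the way, in this order (a step that is already met when the one before it is completed fails the run):
1. the candle jar stands upright on the floor of the empty compartment, let go (x of candle in the frame of nest between -0.05 and 0.05 m and y of candle in the frame of nest between -0.05 and 0.05 m and z of candle in the frame of nest between -0.006 and 0.012 m and angle between candle's own z axis and vertical below 0.2 rad and contact force between candle and the fingers below 0.1 N and linear speed of candle below 0.03 m/s), for 0.2 s.
2. the lid is shut over it (within 0.04 rad) (x of candle in the frame of nest between -0.05 and 0.05 m and y of candle in the frame of nest between -0.05 and 0.05 m and z of candle in the frame of nest between -0.006 and 0.012 m and angle between candle's own z axis and vertical below 0.2 rad and value of joint lid below 0.04 rad), for 0.2 s.
3. the scanner, in the fingers, is aimed at the label from 25 to 150 mm, its axis passing within 25 mm of the label's centre both ways, and still (under 0.04 m/s) for 0.7 s (x of label in the frame of scanner between -0.025 and 0.025 m and y of label in the frame of scanner between -0.025 and 0.025 m and z of label in the frame of scanner between -0.15 and -0.025 m and contact force between scanner and the fingers above 0.5 N and linear speed of scanner below 0.04 m/s and angular speed of scanner below 0.3 rad/s and value of joint lid below 0.04 rad), for 0.7 s.
At the end, for the whole second after the job is handed in: The candle jar stands upright (within 0.2 rad) on the floor of the empty compartment, the lid is shut (within 0.04 rad), and the scanner stands upright (within 0.1 rad) and still on the mat, its centre within 40 mm of the mat's centre (all of step 2 and contact force between scanner and the fingers below 0.1 N and linear speed of each of scanner, candle below 0.03 m/s and angle between scanner's own z axis and vertical below 0.1 rad and horizontal distance between scanner and mat below 0.04 m and height (world z) of scanner between -0.002 and 0.012 m); the robot touches nothing.
It fails at once if the bottle is pushed more than 30 mm or tipped over (distance of diffuser from where it was at the start of the episode above 0.03 m or angle between diffuser's own z axis and vertical above 0.5 rad).
It fails at once if the carton is pushed more than 30 mm or tipped over (distance of carton from where it was at the start of the episode above 0.03 m or angle between carton's own z axis and vertical above 0.5 rad).
It fails at once if the soap is pushed more than 30 mm or tipped over (distance of soap from where it was at the start of the episode above 0.03 m or angle between soap's own z axis and vertical above 0.5 rad).
It fails at once if the glass candle jar is dropped (moving faster than 0.7 m/s while not in the fingers) (contact force between candle and the fingers below 0.1 N and linear speed of candle above 0.7 m/s).
It fails at once if the lid is slammed (closing faster than 3 rad/s over its last 0.4 rad) (value of joint lid below 0.4 rad and velocity of joint lid below -3 rad/s).
It also fails if it takes over 72 s, if anything falls off the work surface, if the arm or the gripper's body presses on something with over 40 N, if the wrist force passes 120 N, or if a joint passes its speed limit or range.

## Working session

There is one attempt and no reset: what is moved stays moved. The work goes in short steps, Python scripts to look and compute and a tool call to move; the robot and the scene stay as the last step left them, time stands still between calls to the robot, and variables do not carry over. Pictures are saved under pics/ and viewed, at most 10 in all, crops included, and the job is handed in when it is done.

Besides the shell and the picture viewer there is one more tool, called after "Emit:" by a JSON object that holds its "api" and its "payload". play_rows: Moves the arm, as the interface text tells. Its arguments: {"type":"object","properties":{"plan":{"type":"array","items":{"type":"array"}}},"required":["plan"]}

```bash
mkdir -p pics
cat > h.py <<'E'
import numpy as np, cv2
from bench import *
from scipy.spatial.transform import Rotation as R
def pts(c):
    """world xyz for every pixel (480,640,3), nan where no range"""
    v,u=np.mgrid[0:480,0:640].astype(np.float32)
    K=np.array(c["intrinsics"],float); k1=float(c["k1"])
    p=cv2.undistortPoints(np.stack([u,v],-1).reshape(-1,1,2),K,np.array([k1,0,0,0,0.])).reshape(480,640,2)
    z=np.array(c["range_z"],float); z[z<=0]=np.nan
    X=np.dstack([p[...,0]*z,p[...,1]*z,z])
    Rm=R.from_rotvec(np.ravel(c["rvec"])).as_matrix()
    return (X-np.ravel(c["tvec"]))@Rm
E
python3 - <<'E'
from h import *
for n in("top","side"):
    c=camera(n); cv2.imwrite(f"pics/{n}0.png",c["image"][...,::-1]); P=pts(c)
    print(n,c["k1"],"cam at",-R.from_rotvec(np.ravel(c["rvec"])).as_matrix().T@np.ravel(c["tvec"]))
    for l in("box","lid","label","lid_handle","candle","scanner","mat","soap","diffuser","carton"):
        for m in masks_of(c,l)[:4]:
            q=P[m["mask"]]; q=q[~np.isnan(q[:,0])]
            if len(q) and m["conf"]>.2: print(l,round(m["conf"],2),np.round(m["rect"]),"med",np.round(np.median(q,0),3),"lo",np.round(np.percentile(q,2,0),3),"hi",np.round(np.percentile(q,98,0),3))
print(get_obs())
E
```

```text
top -0.05398921810455228 cam at [0.20270303 0.06828554 1.47409937]
lid 0.91 [347. 172. 113.  39.] med [0.619 0.001 0.184] lo [ 0.601 -0.134  0.086] hi [0.657 0.131 0.238]
label 0.93 [348. 174. 109.  37.] med [0.618 0.002 0.185] lo [ 0.601 -0.132  0.093] hi [0.653 0.131 0.238]
lid_handle 0.92 [347. 174. 113.  42.] med [0.619 0.001 0.185] lo [ 0.601 -0.133  0.093] hi [0.655 0.131 0.238]
candle 0.63 [463. 255.  26.  17.] med [ 0.426 -0.327  0.062] lo [ 0.403 -0.356 -0.001] hi [ 0.459 -0.307  0.07 ]
scanner 0.92 [235. 259.  24.  26.] med [0.418 0.298 0.043] lo [0.397 0.275 0.006] hi [0.455 0.339 0.127]
scanner 0.72 [225. 311.  28.  22.] med [0.28  0.32  0.037] lo [0.251 0.299 0.005] hi [0.315 0.353 0.123]
mat 0.76 [233. 260.  44.  42.] med [0.423 0.309 0.004] lo [ 0.371  0.256 -0.003] hi [0.483 0.367 0.011]
mat 0.56 [183. 249.  40.  47.] med [0.456 0.462 0.004] lo [ 0.404  0.408 -0.003] hi [0.513 0.515 0.011]
soap 0.66 [322. 222.  20.  30.] med [0.53  0.065 0.033] lo [0.497 0.04  0.023] hi [0.566 0.088 0.039]
diffuser 0.6 [220. 193.  22.  27.] med [0.611 0.342 0.076] lo [0.595 0.323 0.01
[... 1698 characters left out ...]
69  0.077]
{'time_s': 1.1, 'q': array([-1.32829138e+00,  1.80791656e-01,  1.60699658e+00, -3.52487036e-06,
        1.35380513e+00, -2.06318398e-01]), 'dq': array([ 0.00041342, -0.00023384,  0.00165138,  0.00188642, -0.00149533,
        0.00183484]), 'joint_efforts': array([ 8.30353633e-05, -4.44857597e+01, -3.51679337e+01, -2.52337495e-04,
        8.18921053e-04, -3.48781462e-06]), 'eef_pos': array([ 0.24950451, -0.51806296,  0.20659481]), 'eef_rot': array([-3.21755697e-07,  9.74925114e-01,  2.22533193e-01, -1.72720931e-06]), 'wrist_force': array([0.77030268, 0.15246821, 0.57631344]), 'torque': array([-0.01015265, -0.01514561,  0.03134816]), 'grasp_force': 0.0, 'opening': 0.9985071643715525}
```

View pics/top0.png

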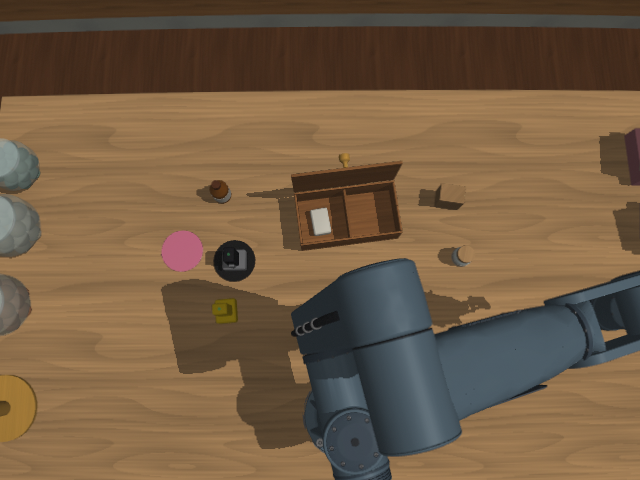

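View pics/side0.png

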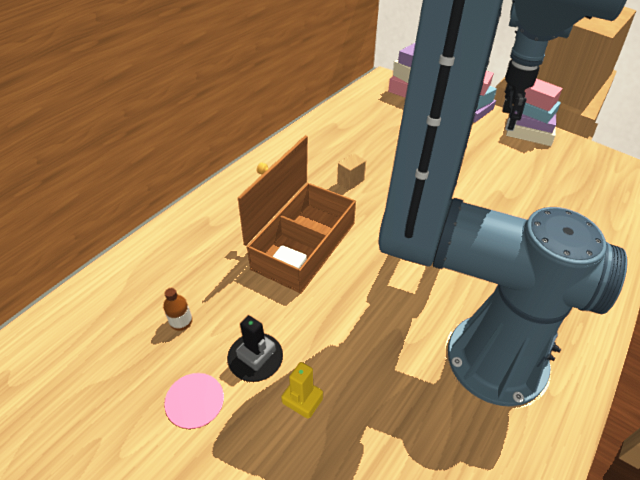

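The top view shows the box around (347,210) with its lid open and the soap at (320,221), so the empty compartment is on the right at (368,210). Candidates:
- **Candle:** only (462,255). The amber bottle (220,191) and carton (451,196) are different things.
- **Scanner:** grey/black at (235,259). The yellow one at (225,311) is the look-alike.
- **Mat:** dark at (235,261). The pink one at (182,251) is the look-alike.

I choose the candle at (462,255), and the black/grey scanner on the dark mat.

Run:
```python
from h import *
from scipy.optimize import least_squares
c=camera("top"); P=pts(c); im=c["image"]
a=cv2.resize(im[225:285,432:492],(400,400),interpolation=2); b=cv2.resize(im[230:290,205:265],(400,400),interpolation=2)
cv2.imwrite("pics/crop0.png",np.hstack([a,b])[...,::-1])
cs=camera("side"); Q=np.vstack([P.reshape(-1,3),pts(cs).reshape(-1,3)])
A=P.reshape(-1,3)
def sel(A,lo,hi): return A[np.all((A>lo)&(A<hi),1)]
for nm,S in(("top",A),("side",pts(cs).reshape(-1,3))):
    r=sel(S,[.4,-.2,.078],[.63,.2,.092]); print(nm,"box rim",len(r),cv2.minAreaRect(r[:,:2].astype(np.float32)))
    l=sel(S,[.56,-.2,.11],[.75,.2,.225]); m=l.mean(0); n=np.linalg.svd(l-m)[2][2]; print("lid plane",m,n*np.sign(n[0]))
    k=sel(S,[.37,-.38,.060],[.5,-.27,.075]); print("cap",len(k),k.mean(0), cv2.minEnclosingCircle(k[:,:2].astype(np.float32)) if len(k) else 0)
    g=sel(S,[.36,.24,.115],[.5,.38,.135]); print("grip top",len(g),g.mean(0),cv2.minAreaRect(g[:,:2].astype(np.float32)))
    h=sel(S,[.36,.24,.028],[.5,.38,.045]); print("head top",len(h),h.mean(0),cv2.minAreaRect(h[:,:2].astype(np.float32)))
    d=sel(S,[.34,.22,.0],[.52,.4,.02]);
# mat by dark colour
for cc in(c,cs):
    X=pts(cc); g=cc["image"].max(2); mk=(g<60)&(X[...,2]<.012)&(X[...,2]>-.01)&(abs(X[...,0]-.42)<.09)&(abs(X[...,1]-.31)<.09)
    n,lab,st,_=cv2.connectedComponentsWithStats(mk.astype(np.uint8)); i=1+st[1:,4].argmax()
    q=X[lab==i]; print("mat",len(q),cv2.minEnclosingCircle(q[:,:2].astype(np.float32)),q.min(0),q.max(0))
```

```text
top box rim 741 ((0.5457483530044556, -0.010743468999862671), (0.15358877182006836, 0.2803550660610199), 6.7300705909729)
lid plane [ 0.62037629 -0.00112913  0.17381012] [ 0.98928458  0.11942612 -0.0839847 ]
cap 227 [ 0.42924601 -0.33315015  0.06506181] ((0.4296048581600189, -0.3333558440208435), 0.023989256471395493)
grip top 178 [0.42536454 0.30612033 0.12323331] ((0.4252588748931885, 0.3067745566368103), (0.04022026062011719, 0.030050870031118393), 0.9205650687217712)
head top 227 [0.42007463 0.29804077 0.03633459] ((0.42585867643356323, 0.30750659108161926), (0.05736934766173363, 0.06584558635950089), 1.851189374923706)
side box rim 946 ((0.5434613227844238, -0.013273388147354126), (0.15685488283634186, 0.2836533486843109), 6.281960487365723)
lid plane [0.61525661 0.01074217 0.17131826] [ 0.99271225  0.11659255 -0.03047234]
cap 0 [nan nan nan] 0
grip top 271 [0.4223904  0.30715748 0.1217627 ] ((0.4245009422302246, 0.3060929775238037), (0.040529169142246246, 0.02916179783642292), 1.2623721361160278)
head top 439 [0.41463049 0.31500995 0.03583144] ((0.4223276376724243, 0.3055655062198639), (0.05679311975836754, 0.06551431864500046), 0.8959354162216187)
mat 756 ((0.4267464280128479, 0.31249576807022095), 0.06040068343281746) [ 0.37055095  0.25339804 -0.00545687] [0.48645488 0.37101347 0.01165807]
mat 1057 ((0.42441657185554504, 0.3103082478046417), 0.05888611823320389) [ 0.36650174  0.25156612 -0.00282713] [0.48279844 0.36774992 0.01156691]<stdin>:12: RuntimeWarning: Mean of empty slice.
  ret = um.true_divide(
```

View pics/crop0.png

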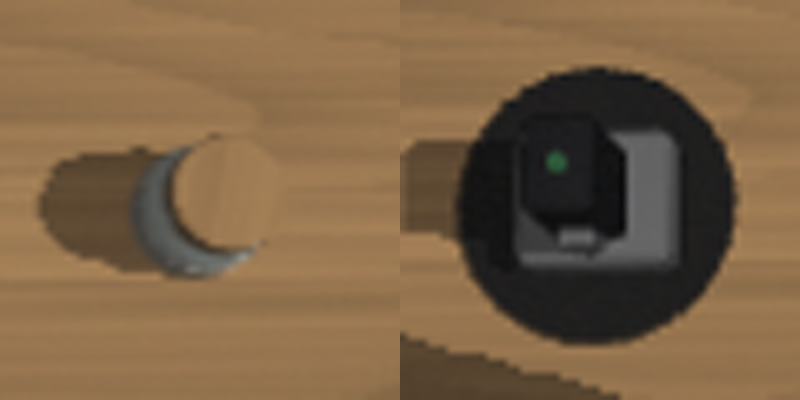

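The crop confirms it: on the left the jar with its pale wooden cap, on the right the grey/black scanner on the black mat. A helper comes next, converting world targets into move units.

```bash
cat >> h.py <<'E'
def rel(*targets,base=None,yaw=None):
    """rows for world targets (x,y,z,yaw deg of tool x | None) from the present (or given) pose"""
    o=get_obs(); p,q=o["eef_pos"],R.from_quat(np.roll(o["eef_rot"],-1))
    if base is not None: p=np.array(base)
    X=q.apply([1,0,0]); y0=np.degrees(np.arctan2(X[1],X[0]))
    print("t",round(o["time_s"],2),"tcp",np.round(p,4),"yaw",round(y0,2),"F",np.round(o["wrist_force"],1),"open",round(o["opening"],3),"grip",round(o["grasp_force"],1))
    for t in targets:
        d=q.inv().apply(np.array(t[:3])-p)/.4
        a=0 if t[3] is None else -((t[3]-y0+180)%360-180)/180
        print(t,"->",np.round(d,4).tolist(),round(a,4))
E
python3 -c "
from h import *
rel((.4296,-.333,.12,6.7),(.4296,-.333,.005,6.7))"
```

```text
t 1.2 tcp [ 0.2495 -0.5181  0.2066] yaw 25.71 F [-0.4 -0.3  0.8] open 0.996 grip 0.0
(0.4296, -0.333, 0.12, 6.7) -> [0.6064, -0.2215, 0.2164] 0.1056
(0.4296, -0.333, 0.005, 6.7) -> [0.6064, -0.2215, 0.5039] 0.1056
```

Emit:
{"api": "play_rows", "payload": {"plan": [[85, [0.606, -0.2215, 0.216], 0.1056], [85, [0.606, -0.2215, 0.216], 0.1056], [85, [0.606, -0.2215, 0.216], 0.1056], [85, [0.606, -0.2215, 0.216], 0.1056], [85, [0.606, -0.2215, 0.216], 0.1056], [85, [0.606, -0.2215, 0.216], 0.1056], [85, [0.606, -0.2215, 0.216], 0.1056], [85, [0.606, -0.2215, 0.216], 0.1056]]}}

```text
time_s: 2.0
eef_pos: [0.4296, -0.3329, 0.1202]
eef_rot: [0.0, 0.998, 0.059, -0.0]
wrist_force: [0.3, -1.1, 0.1]
opening: 0.993
grasp_force: 0.0
```

```bash
python3 -c "
from h import *
rel((.4296,-.333,.05,6.7),(.4296,-.333,.005,6.7))
c=camera('top');P=pts(c).reshape(-1,3)
k=P[np.all((P>[.37,-.38,.06])&(P<[.5,-.27,.075]),1)];print(len(k))"
```

```text
t 2.0 tcp [ 0.4296 -0.3329  0.1202] yaw 6.8 F [ 0.3 -1.1  0.1] open 0.993 grip 0.0
(0.4296, -0.333, 0.05, 6.7) -> [-0.0001, 0.0002, 0.1756] 0.0006
(0.4296, -0.333, 0.005, 6.7) -> [-0.0, 0.0001, 0.2881] 0.0006
0
```

Down and grasp.

Emit:
{"api": "play_rows", "payload": {"plan": [[85, [0, 0, 0.1], 0], [85, [0, 0, 0.2], 0], [85, [0, 0, 0.288], 0], [85, [0, 0, 0.288], 0], [50, [0, 0, 0.288], 0], [50, [0, 0, 0.288], 0], [50, [0, 0, 0.288], 0], [50, [0, 0, 0.288], 0], [50, [0, 0, 0.288], 0], [50, [0, 0, 0.288], 0]]}}

```text
time_s: 3.05
eef_pos: [0.431, -0.336, 0.0081]
eef_rot: [0.003, 0.998, 0.059, 0.001]
wrist_force: [-3.0, -2.6, 6.5]
opening: 0.589
grasp_force: 14.2
```

Emit:
{"api": "play_rows", "payload": {"plan": [[62, [0, 0, 0], 0], [62, [0, 0, 0], 0], [62, [0, 0, 0], 0]]}}

```text
time_s: 3.35
eef_pos: [0.4295, -0.3329, 0.0053]
eef_rot: [-0.0, 0.998, 0.059, 0.0]
wrist_force: [-0.3, -0.2, -0.4]
opening: 0.721
grasp_force: 0.0
```

```bash
python3 -c "
from h import *
rel()
c=camera('side');cv2.imwrite('pics/s1.png',cv2.resize(c['image'][120:240,360:520],(800,600),interpolation=2)[...,::-1])
c=camera('top');P=pts(c).reshape(-1,3)
k=P[np.all((P>[.37,-.38,.06])&(P<[.5,-.27,.075]),1)];print(len(k),k.mean(0))
for m in masks_of(c,'candle'):print(m['conf'],m['rect'])"
```

```text
t 3.35 tcp [ 0.4295 -0.3329  0.0053] yaw 6.71 F [-0.3 -0.2 -0.4] open 0.721 grip 0.0
0 [nan nan nan]<string>:6: RuntimeWarning: Mean of empty slice.
  ret = um.true_divide(
```

View pics/s1.png

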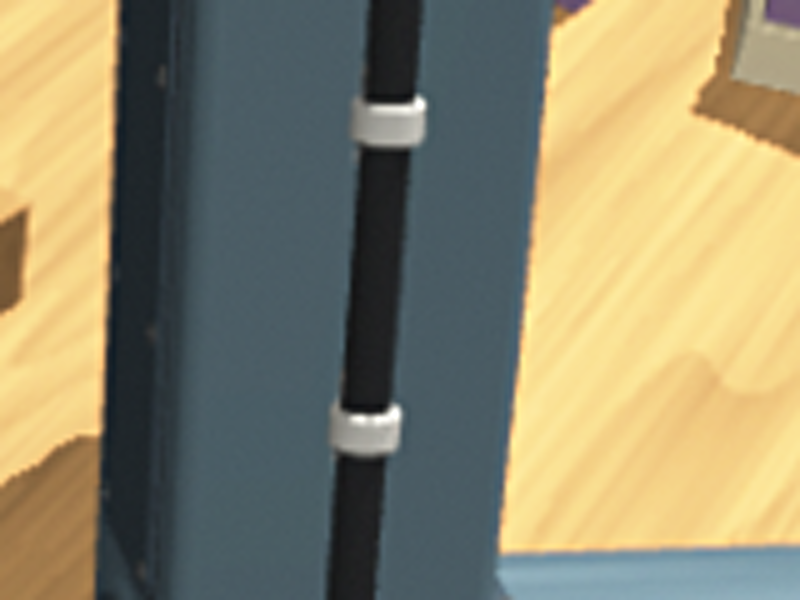

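The picture shows only the arm hiding the jar. With the fingers eased open there is no table contact, so the pads were probably on the shoulder. I'll go lower and regrip.

Emit:
{"api": "play_rows", "payload": {"plan": [[66, [0, 0, 0.007], 0], [66, [0, 0, 0.013], 0], [66, [0, 0, 0.013], 0]]}}

```text
time_s: 3.8
eef_pos: [0.4291, -0.3327, -0.0008]
eef_rot: [-0.0, 0.998, 0.058, -0.0]
wrist_force: [0.7, -0.1, 0.0]
opening: 0.775
grasp_force: 0.0
```

Emit:
{"api": "play_rows", "payload": {"plan": [[50, [0, 0, 0], 0], [50, [0, 0, 0], 0], [50, [0, 0, 0], 0], [50, [0, 0, 0], 0]]}}

```text
time_s: 4.2
eef_pos: [0.4296, -0.3336, 0.0005]
eef_rot: [0.0, 0.998, 0.059, 0.0]
wrist_force: [-1.4, 0.6, 5.2]
opening: 0.6
grasp_force: 52.4
```

Emit:
{"api": "play_rows", "payload": {"plan": [[45, [0, 0, -0.05], 0], [45, [0, 0, -0.15], 0], [45, [0, 0, -0.25], 0], [45, [0, 0, -0.34], 0], [45, [0, 0, -0.34], 0], [45, [0, 0, -0.34], 0]]}}

```text
time_s: 4.8
eef_pos: [0.4295, -0.333, 0.1358]
eef_rot: [0.0, 0.998, 0.058, 0.0]
wrist_force: [-0.3, 0.4, -3.7]
opening: 0.594
grasp_force: 63.5
```

```bash
python3 -c "
from h import *
rel((.5376,-.0818,.135,6.7))"
```

```text
t 4.8 tcp [ 0.4295 -0.333   0.1358] yaw 6.71 F [-0.3  0.4 -3.7] open 0.594 grip 63.5
(0.5376, -0.0818, 0.135, 6.7) -> [0.3418, -0.5922, 0.0019] 0.0
```

Emit:
{"api": "play_rows", "payload": {"plan": [[45, [0.034, -0.059, 0], 0], [45, [0.085, -0.148, 0], 0], [45, [0.136, -0.236, 0], 0], [45, [0.19, -0.33, 0], 0], [45, [0.24, -0.42, 0], 0], [45, [0.29, -0.505, 0], 0], [45, [0.325, -0.56, 0], 0], [45, [0.342, -0.592, 0.002], 0], [45, [0.342, -0.592, 0.002], 0], [45, [0.342, -0.592, 0.002], 0]]}}

```text
time_s: 5.8
eef_pos: [0.5366, -0.0821, 0.1336]
eef_rot: [-0.0, 0.998, 0.059, -0.001]
wrist_force: [0.4, -0.9, -2.2]
opening: 0.593
grasp_force: 63.6
```

```bash
python3 -c "
from h import *
rel((.5376,-.0818,.009,6.7))
c=camera('top');cv2.imwrite('pics/t1.png',c['image'][...,::-1])
c=camera('side');cv2.imwrite('pics/s2.png',cv2.resize(c['image'][100:340,200:520],(800,600),interpolation=2)[...,::-1])"
```

```text
t 5.8 tcp [ 0.5366 -0.0821  0.1336] yaw 6.73 F [ 0.4 -0.9 -2.2] open 0.593 grip 63.6
(0.5376, -0.0818, 0.009, 6.7) -> [0.0035, -0.0003, 0.3114] 0.0001
```

View pics/s2.png

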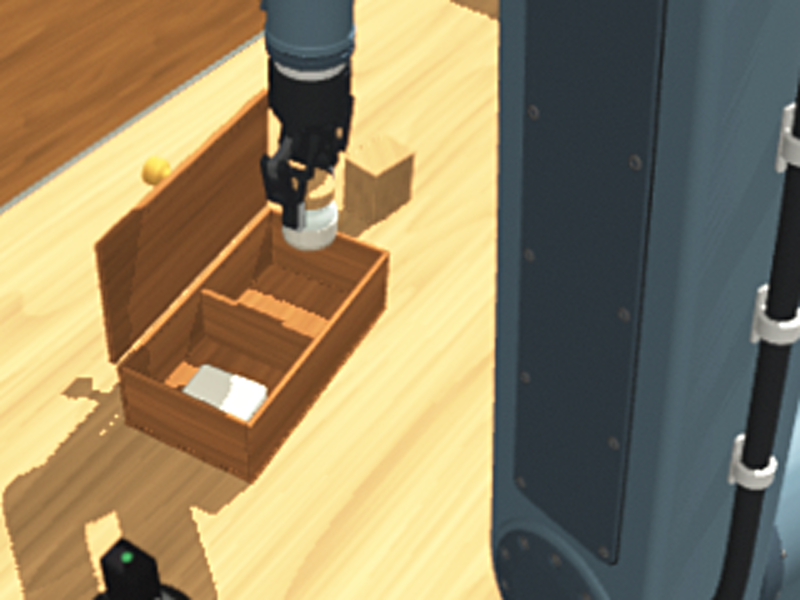

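The jar is held upright above the empty compartment, around (310,215) in the crop. Lowering it, gently at the end.

Emit:
{"api": "play_rows", "payload": {"plan": [[45, [0.003, 0, 0.06], 0], [45, [0.003, 0, 0.13], 0], [45, [0.003, 0, 0.2], 0], [45, [0.003, 0, 0.25], 0], [45, [0.003, 0, 0.28], 0], [45, [0.003, 0, 0.295], 0], [45, [0.003, 0, 0.305], 0], [45, [0.003, 0, 0.311], 0], [45, [0.003, 0, 0.311], 0]]}}

```text
time_s: 6.8
eef_pos: [0.5393, -0.082, 0.0111]
eef_rot: [0.0, 0.998, 0.058, 0.0]
wrist_force: [0.7, 0.2, -2.2]
opening: 0.593
grasp_force: 63.6
```

Emit:
{"api": "play_rows", "payload": {"plan": [[45, [0, 0, 0.005], 0], [45, [0, 0, 0.009], 0], [45, [0, 0, 0.009], 0]]}}

```text
time_s: 7.1
eef_pos: [0.5389, -0.0817, 0.007]
eef_rot: [0.0, 0.998, 0.059, 0.0]
wrist_force: [0.7, 0.1, -2.9]
opening: 0.594
grasp_force: 63.6
```

Emit:
{"api": "play_rows", "payload": {"plan": [[45, [0, 0, 0.002], 0], [45, [0, 0, 0.004], 0], [45, [0, 0, 0.004], 0]]}}

```text
time_s: 7.4
eef_pos: [0.5391, -0.0817, 0.0066]
eef_rot: [0.0, 0.998, 0.059, 0.0]
wrist_force: [-4.8, 1.4, 8.7]
opening: 0.593
grasp_force: 64.7
```

Contact. Now release and go up.

Emit:
{"api": "play_rows", "payload": {"plan": [[60, [0, 0, 0], 0], [66, [0, 0, 0], 0], [75, [0, 0, -0.003], 0], [75, [0, 0, -0.003], 0], [75, [0, 0, -0.003], 0], [75, [0, 0, -0.003], 0]]}}

```text
time_s: 8.0
eef_pos: [0.5389, -0.0818, 0.0065]
eef_rot: [-0.0, 0.998, 0.059, -0.0]
wrist_force: [-0.9, -0.3, -0.1]
opening: 0.874
grasp_force: 0.0
```

Emit:
{"api": "play_rows", "payload": {"plan": [[75, [0, 0, -0.05], 0], [75, [0, 0, -0.15], 0], [75, [0, 0, -0.25], 0], [75, [0, 0, -0.35], 0], [40, [-0.05, 0, -0.45], 0], [0, [-0.05, 0, -0.57], 0], [0, [-0.05, 0, -0.68], 0], [0, [-0.05, 0, -0.76], 0], [0, [-0.05, 0, -0.76], 0]]}}

```text
time_s: 8.9
eef_pos: [0.5214, -0.085, 0.3166]
eef_rot: [0.002, 0.998, 0.059, 0.005]
wrist_force: [1.8, -0.5, 1.0]
opening: 0.02
grasp_force: 0.0
```

```bash
cat > lid.py <<'E'
from h import *
rel()
def sel(A,lo,hi): return A[np.all((A>lo)&(A<hi),1)]
for n in("top","side"):
    c=camera(n); P=pts(c); S=P.reshape(-1,3); S=S[~np.isnan(S[:,0])]
    for l in("candle","diffuser","carton","soap"):
        for m in masks_of(c,l)[:2]:
            q=P[m["mask"]]; print(n,l,round(m["conf"],2),np.round(m["rect"]),np.round(np.nanmedian(q,0),3),np.round(np.nanpercentile(q,98,0),3))
    l=sel(S,[.56,-.2,.11],[.66,.2,.225]); m=l.mean(0); v=np.linalg.svd(l-m)[2][2]; v*=np.sign(v[0]); print("lid",v,"angle",np.pi/2-np.arcsin(v[2]),m)
    k=sel(S,[.48,-.15,.055],[.6,-.02,.078]); print("cap",len(k),k.mean(0) if len(k) else"")
E
python3 lid.py
```

```text
t 8.9 tcp [ 0.5214 -0.085   0.3166] yaw 6.71 F [ 1.8 -0.5  1. ] open 0.02 grip 0.0
top candle 0.5 [373. 211.  12.   3.] [ 0.554 -0.084  0.071] [ 0.562 -0.071  0.076]
top diffuser 0.78 [222. 194.  19.  24.] [0.611 0.341 0.076] [0.64  0.367 0.115]
top diffuser 0.48 [233. 260.  28.  24.] [0.418 0.297 0.043] [0.452 0.34  0.128]
top carton 0.79 [450. 196.  26.  23.] [ 0.592 -0.298  0.072] [ 0.624 -0.269  0.079]
top soap 0.56 [319. 221.  18.  29.] [0.533 0.065 0.033] [0.569 0.091 0.039]
lid [ 0.98424455  0.15548506 -0.08418468] angle 1.6550807583970146 [0.6158339  0.03949655 0.17465712]
cap 97 [ 0.55533916 -0.10960297  0.06911647]
side candle 0.79 [322. 220.  19.  28.] [ 0.528 -0.071  0.062] [ 0.556 -0.056  0.074]
side carton 0.69 [353. 172.  30.  33.] [ 0.583 -0.29   0.054] [ 0.623 -0.269  0.077]
side soap 0.67 [291. 257.  31.  19.] [0.527 0.061 0.033] [0.567 0.085 0.037]
lid [ 0.99294355  0.1168289  -0.02034966] angle 1.5911473881184912 [0.61492347 0.01081142 0.17096226]
cap 442 [ 0.53783342 -0.10171757  0.06820561]
```

The jar is standing in the compartment, its cap near (0.535, -0.08) with the top at 0.072. Next I go behind the lid, 55 mm to the -y side of the knob.

```bash
python3 -c "
from h import *
b=np.radians(6.7);H=np.array([.619,-.003])+ -.055*np.array([-np.sin(b),np.cos(b)]);B=np.array([np.cos(b),np.sin(b)])
w=lambda bx,z:(*(H+bx*B),z,6.7)
rel(w(.06,.317),w(.06,.2))
print('arc rel to w(.06,.2): tool x,z units')
for t in np.arange(1.6,-.01,-.08):
    s=.115;x=-s*np.cos(t)+.008*np.sin(t)+.011;z=s*np.sin(t)+.008*np.cos(t)+.085
    print(round(t,2),round((x-.06)/.4,3),round(-(z-.2)/.4,3))
"
```

```text
t 9.4 tcp [ 0.5187 -0.084   0.3097] yaw 6.7 F [-0.4 -0.5  0.1] open -0.002 grip 0.0
(np.float64(0.6850071295127725), np.float64(-0.05062414149865675), 0.317, 6.7) -> [0.4226, -0.0344, -0.0187] 0.0
(np.float64(0.6850071295127725), np.float64(-0.05062414149865675), 0.2, 6.7) -> [0.423, -0.0342, 0.2738] 0.0
arc rel to w(.06,.2): tool x,z units
1.6 -0.094 0.001
1.52 -0.117 -0.001
1.44 -0.14 -0.0
1.36 -0.163 0.002
1.28 -0.186 0.006
1.2 -0.208 0.012
1.12 -0.23 0.02
1.04 -0.251 0.029
0.96 -0.271 0.041
0.88 -0.29 0.053
0.8 -0.308 0.067
0.72 -0.325 0.083
0.64 -0.341 0.1
0.56 -0.355 0.118
0.48 -0.368 0.137
0.4 -0.38 0.157
0.32 -0.389 0.178
0.24 -0.397 0.2
0.16 -0.403 0.222
0.08 -0.407 0.245
-0.0 -0.41 0.268
```

Emit:
{"api": "play_rows", "payload": {"plan": [[0, [0.1, -0.01, -0.02], 0], [0, [0.2, -0.02, -0.02], 0], [0, [0.3, -0.03, -0.02], 0], [0, [0.4, -0.034, -0.02], 0], [0, [0.423, -0.034, 0], 0], [0, [0.423, -0.034, 0.1], 0], [0, [0.423, -0.034, 0.2], 0], [0, [0.423, -0.034, 0.274], 0], [0, [0.423, -0.034, 0.274], 0], [0, [0.423, -0.034, 0.274], 0]]}}

```text
time_s: 10.4
eef_pos: [0.6851, -0.051, 0.2011]
eef_rot: [-0.0, 0.998, 0.058, -0.0]
wrist_force: [0.2, -0.4, 0.8]
opening: 0.0
grasp_force: 0.0
```

Emit:
{"api": "play_rows", "payload": {"plan": [[0, [-0.05, 0, 0], 0], [0, [-0.094, 0, 0], 0], [0, [-0.117, 0, 0], 0], [0, [-0.14, 0, 0], 0], [0, [-0.163, 0, 0.002], 0], [0, [-0.186, 0, 0.006], 0], [0, [-0.208, 0, 0.012], 0], [0, [-0.23, 0, 0.02], 0]]}}

```text
time_s: 11.2
eef_pos: [0.5935, -0.0617, 0.1929]
eef_rot: [0.0, 0.998, 0.058, 0.0]
wrist_force: [1.0, 0.1, 2.5]
opening: -0.003
grasp_force: 0.9
```

```bash
python3 -c "
from h import *
rel()
c=camera('side');cv2.imwrite('pics/s3.png',cv2.resize(c['image'][100:340,200:520],(800,600),interpolation=2)[...,::-1])"
```

```text
t 11.2 tcp [ 0.5935 -0.0617  0.1929] yaw 6.71 F [1.  0.1 2.5] open -0.003 grip 0.9
```

View pics/s3.png

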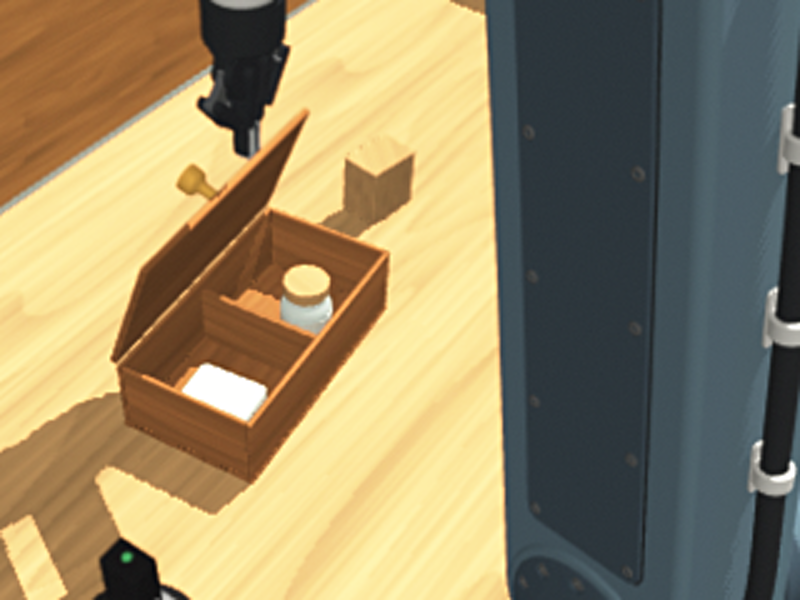

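The lid is being pushed over as planned, with the finger behind it at (250,145) clear of the knob at (195,180). The jar stands upright at (307,300). Continuing the arc.

Emit:
{"api": "play_rows", "payload": {"plan": [[0, [-0.021, 0, 0.009], 0], [0, [-0.041, 0, 0.021], 0], [0, [-0.06, 0, 0.033], 0], [0, [-0.078, 0, 0.047], 0], [0, [-0.095, 0, 0.063], 0], [0, [-0.111, 0, 0.08], 0], [0, [-0.125, 0, 0.098], 0], [0, [-0.138, 0, 0.117], 0], [0, [-0.15, 0, 0.137], 0]]}}

```text
time_s: 12.15
eef_pos: [0.5339, -0.0686, 0.1374]
eef_rot: [-0.0, 0.998, 0.058, -0.0]
wrist_force: [0.7, -0.1, 1.6]
opening: 0.0
grasp_force: 0.6
```

Emit:
{"api": "play_rows", "payload": {"plan": [[0, [-0.009, 0, 0.016], 0], [0, [-0.015, 0, 0.032], 0], [0, [-0.02, 0, 0.048], 0], [0, [-0.023, 0, 0.065], 0], [0, [-0.026, 0, 0.08], 0], [0, [-0.028, 0, 0.093], 0], [0, [-0.029, 0, 0.103], 0], [0, [-0.029, 0, 0.108], 0], [0, [-0.029, 0, 0.111], 0], [0, [-0.029, 0, 0.111], 0]]}}

```text
time_s: 13.15
eef_pos: [0.523, -0.0699, 0.0937]
eef_rot: [-0.0, 0.998, 0.059, 0.0]
wrist_force: [0.5, 0.1, 0.6]
opening: 0.004
grasp_force: 0.0
```

Emit:
{"api": "play_rows", "payload": {"plan": [[0, [0, 0, 0.004], 0], [0, [0, 0, 0.008], 0], [0, [0, 0, 0.008], 0], [0, [0, 0, 0.008], 0]]}}

```text
time_s: 13.55
eef_pos: [0.523, -0.0699, 0.0905]
eef_rot: [-0.0, 0.998, 0.058, 0.0]
wrist_force: [0.6, 0.3, 0.5]
opening: 0.003
grasp_force: 0.0
```

Emit:
{"api": "play_rows", "payload": {"plan": [[0, [0, 0, 0.003], 0], [0, [0, 0, 0.006], 0], [0, [0, 0, 0.009], 0], [0, [0, 0, 0.009], 0]]}}

```text
time_s: 13.95
eef_pos: [0.5229, -0.0699, 0.0868]
eef_rot: [-0.0, 0.998, 0.058, -0.0]
wrist_force: [1.0, -0.6, -0.6]
opening: 0.001
grasp_force: 0.0
```

```bash
cat > shut.py <<'E'
from h import *
rel()
def sel(A,lo,hi): return A[np.all((A>lo)&(A<hi),1)]
for n in("top","side"):
    c=camera(n); P=pts(c); S=P.reshape(-1,3); S=S[~np.isnan(S[:,0])]
    l=sel(S,[.45,.02,.08],[.63,.14,.12]); m=l.mean(0); v=np.linalg.svd(l-m)[2][2]; v*=np.sign(v[2]); b=np.radians(6.7)
    print(n,"lid",len(l),m,v,"angle about hinge",np.arcsin(v[0]*np.cos(b)+v[1]*np.sin(b)))
    im=c["image"]; w=(im.min(2)>120)&(np.ptp(im,2)<40)&(abs(P[...,2]-.093)<.015)&(abs(P[...,0]-.54)<.1)&(P[...,1]>0)&(P[...,1]<.14)
    if w.sum(): print("label",w.sum(),np.median(P[w],0),cv2.minAreaRect(P[w][:,:2].astype(np.float32)))
    cv2.imwrite(f"pics/{n}_shut.png",cv2.resize(im[100:340,200:520],(800,600),interpolation=2)[...,::-1])
E
python3 shut.py
```

```text
t 13.95 tcp [ 0.5229 -0.0699  0.0868] yaw 6.7 F [ 1.  -0.6 -0.6] open 0.001 grip 0.0
top lid 2080 [0.53669283 0.07565447 0.10399285] [0.11860381 0.0205786  0.99272839] angle about hinge 0.1204860436897046
side lid 2238 [0.52794849 0.07978029 0.10247329] [0.09948364 0.07621023 0.99211643] angle about hinge 0.10790500960822956
label 126 [0.53564341 0.06897875 0.10512506] ((0.5361391305923462, 0.06691829115152359), (0.03456953912973404, 0.05753491446375847), 8.17573070526123)
```

View pics/side_shut.png

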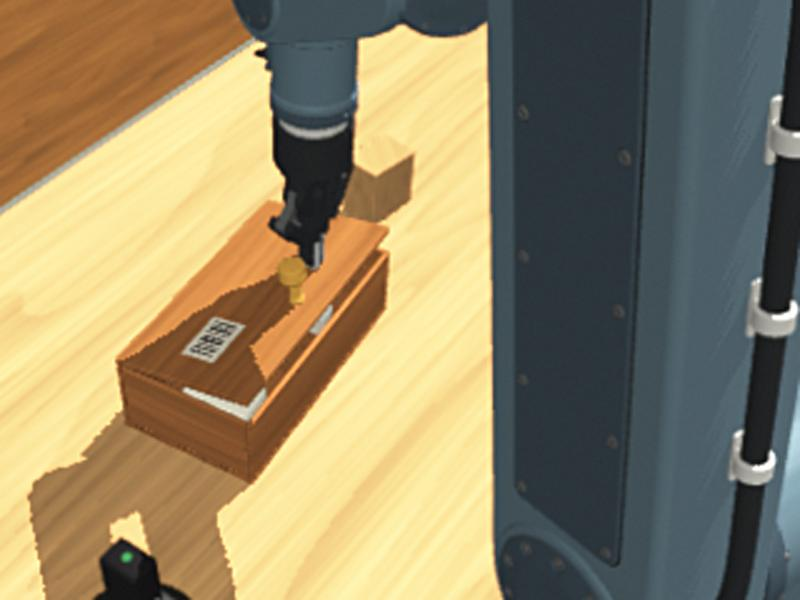

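Run:
```python
from h import *
rel()
c=camera("side"); P=pts(c); im=c["image"]
# crop px (x,y)/2.5+(200,100)
for r in range(196,216,2):
    print(r,[tuple(np.round(P[r,k],3).tolist())+(int(im[r,k].mean()),) for k in range(316,334,3)])
print("knob")
for r in range(204,220,3): print(r,[tuple(np.round(P[r,k],3).tolist()) for k in (314,317,320)])
c=camera("top"); P=pts(c); S=P.reshape(-1,3); S=S[~np.isnan(S[:,0])]
for x in(.48,.51,.54,.57,.60): q=S[(abs(S[:,0]-x)<.006)&(abs(S[:,1]-.1)<.03)]; print(x,np.round(np.median(q,0),4))
```

```text
t 14.05 tcp [ 0.5229 -0.0699  0.0868] yaw 6.7 F [-0.2 -0.6  0.2] open -0.001 grip 0.0
196 [(0.526, -0.041, 0.158, 58), (0.505, -0.026, 0.178, 23), (0.505, -0.038, 0.171, 29), (0.51, -0.057, 0.155, 28), (0.511, -0.07, 0.146, 68), (0.53, -0.111, 0.108, 147)]
198 [(0.559, -0.086, 0.104, 155), (0.551, -0.088, 0.106, 82), (0.506, -0.039, 0.163, 27), (0.515, -0.063, 0.142, 63), (0.511, -0.071, 0.139, 92), (0.524, -0.103, 0.11, 152)]
200 [(0.552, -0.077, 0.107, 153), (0.547, -0.083, 0.105, 85), (0.521, -0.059, 0.136, 32), (0.515, -0.063, 0.136, 63), (0.51, -0.069, 0.134, 91), (0.519, -0.095, 0.112, 156)]
202 [(0.548, -0.071, 0.106, 130), (0.541, -0.074, 0.108, 74), (0.518, -0.055, 0.133, 30), (0.514, -0.062, 0.131, 75), (0.512, -0.072, 0.124, 73), (0.514, -0.088, 0.113, 159)]
204 [(0.512, -0.023, 0.152, 123), (0.504, -0.025, 0.156, 127), (0.52, -0.058, 0.124, 31), (0.514, -0.063, 0.124, 63), (0.51, -0.069, 0.121, 76), (0.51, -0.084, 0.111, 156)]
206 [(0.506, -0.015, 0.155, 126), (0.499, -0.018, 0.156, 124), (0.498, -0.028, 0.15, 96), (0.515, -0.064, 0.115, 90), (0.511, -0.071, 0.113, 154), 
[... 633 characters left out ...]
, 0.112, 156), (0.5, -0.044, 0.112, 155), (0.493, -0.046, 0.114, 147), (0.487, -0.051, 0.114, 147)]
knob
204 [(0.516, -0.02, 0.152), (0.508, -0.023, 0.155), (0.502, -0.026, 0.155)]
207 [(0.507, -0.009, 0.155), (0.502, -0.014, 0.155), (0.496, -0.018, 0.155)]
210 [(0.503, -0.003, 0.153), (0.497, -0.008, 0.153), (0.494, -0.015, 0.149)]
213 [(0.503, -0.004, 0.142), (0.499, -0.01, 0.141), (0.494, -0.015, 0.14)]
216 [(0.52, -0.025, 0.108), (0.502, -0.014, 0.126), (0.497, -0.019, 0.125)]
219 [(0.512, -0.015, 0.11), (0.503, -0.015, 0.115), (0.495, -0.016, 0.118)]
0.48 [0.4796 0.0999 0.1125]
0.51 [0.5098 0.0973 0.1089]
0.54 [0.5402 0.0999 0.1039]
0.57 [0.5696 0.1    0.0989]
0.6 [0.6003 0.1012 0.0939]
```

The lid is still about 0.12 rad ajar, with its edge visibly raised at (320,330) in the crop. The tip shows no contact force. I'll lift off and look at it before pressing again.

Emit:
{"api": "play_rows", "payload": {"plan": [[0, [0, 0, -0.05], 0], [0, [0, 0, -0.1], 0], [0, [0, 0, -0.15], 0], [0, [0, 0, -0.15], 0], [0, [0, 0, -0.15], 0]]}}

```text
time_s: 14.65
eef_pos: [0.5231, -0.07, 0.1469]
eef_rot: [0.0, 0.998, 0.058, 0.0]
wrist_force: [-0.6, 0.2, -0.5]
opening: -0.002
grasp_force: 0.0
```

```bash
python3 shut.py
python3 - <<'E'
from h import *
c=camera("top"); P=pts(c)
c2=camera("side"); S=np.vstack([P.reshape(-1,3),pts(c2).reshape(-1,3)]); S=S[~np.isnan(S[:,0])]
f=pts(c2).reshape(-1,3); f=f[np.all((f>[.49,-.095,.115])&(f<[.545,-.04,.26]),1)]
print("finger z min/percentiles",np.percentile(f[:,2],[0,2,10,50]),f[f[:,2].argsort()[:8]])
E
```

```text
t 14.65 tcp [ 0.5231 -0.07    0.1469] yaw 6.7 F [-0.6  0.2 -0.5] open -0.002 grip 0.0
top lid 2075 [0.53643978 0.07632037 0.10381754] [0.11886464 0.01856667 0.99273686] angle about hinge 0.1205105385856483
side lid 2234 [0.52788862 0.07976542 0.1025111 ] [0.10045744 0.07809957 0.99187134] angle about hinge 0.10909962152595129
label 107 [0.53812472 0.06929437 0.10464503] ((0.5275797843933105, 0.08302624523639679), (0.048928212374448776, 0.09783370792865753), 28.866735458374023)
finger z min/percentiles [0.11502354 0.11682041 0.17990363 0.22144477] [[ 0.49951012 -0.08093473  0.11502354]
 [ 0.490555   -0.05995916  0.1150249 ]
 [ 0.49448716 -0.0612136   0.11527205]
 [ 0.49383714 -0.04780162  0.11546242]
 [ 0.50414492 -0.05362021  0.11548149]
 [ 0.49256471 -0.06695246  0.11549242]
 [ 0.49428403 -0.07779444  0.11673912]
 [ 0.49099242 -0.04798623  0.1169017 ]]
```

The visible fingertip sits about 20 mm above the reported TCP, so the lid was only part-way pushed. I'll press farther down.

Emit:
{"api": "play_rows", "payload": {"plan": [[0, [0, 0, 0.075], 0], [0, [0, 0, 0.15], 0], [0, [0, 0, 0.158], 0], [0, [0, 0, 0.166], 0], [0, [0, 0, 0.174], 0], [0, [0, 0, 0.18], 0], [0, [0, 0, 0.185], 0], [0, [0, 0, 0.185], 0]]}}

```text
time_s: 15.65
eef_pos: [0.5234, -0.0701, 0.0735]
eef_rot: [0.0, 0.998, 0.058, 0.001]
wrist_force: [-0.3, 0.2, -0.6]
opening: 0.003
grasp_force: 0.1
```

```bash
python3 shut.py
```

```text
t 15.65 tcp [ 0.5234 -0.0701  0.0735] yaw 6.71 F [-0.3  0.2 -0.6] open 0.003 grip 0.1
top lid 2106 [0.53669775 0.07561698 0.09603386] [0.03489586 0.00600685 0.9993729 ] angle about hinge 0.03536573680867216
side lid 2351 [0.52713362 0.07900663 0.09458153] [0.01477305 0.03798723 0.99916902] angle about hinge 0.01910532415953853
label 156 [0.53174013 0.06859138 0.09660972] ((0.5340942740440369, 0.06644804775714874), (0.03594858944416046, 0.058002274483442307), 6.901790142059326)
```

Emit:
{"api": "play_rows", "payload": {"plan": [[0, [0, 0, 0.004], 0], [0, [0, 0, 0.008], 0], [0, [0, 0, 0.011], 0], [0, [0, 0, 0.011], 0]]}}

```text
time_s: 16.15
eef_pos: [0.523, -0.07, 0.0688]
eef_rot: [0.0, 0.998, 0.058, 0.0]
wrist_force: [-0.7, -0.8, 4.1]
opening: 0.004
grasp_force: 2.1
```

Emit:
{"api": "play_rows", "payload": {"plan": [[0, [0, 0, 0.003], 0], [0, [0, 0, 0.006], 0], [0, [0, 0, 0.006], 0]]}}

```text
time_s: 16.45
eef_pos: [0.5231, -0.0701, 0.0687]
eef_rot: [0.0, 0.998, 0.059, -0.0]
wrist_force: [-10.5, 1.0, 23.6]
opening: 0.001
grasp_force: 11.8
```

```bash
python3 shut.py
```

```text
t 16.45 tcp [ 0.5231 -0.0701  0.0687] yaw 6.73 F [-10.5   1.   23.6] open 0.001 grip 11.8
top lid 2119 [0.53695246 0.07572909 0.09299315] [-0.00510769  0.00178617  0.99998536] angle about hinge -0.0048644306078815015
side lid 2305 [0.52897324 0.07819296 0.09190753] [-0.01095011  0.02224268  0.99969263] angle about hinge -0.008280352299145134
label 156 [0.5316089  0.06946611 0.09305747] ((0.5337846875190735, 0.06571365892887115), (0.03771178796887398, 0.0580933503806591), 7.511407375335693)
```

The lid is shut (0 ± 0.01 rad). Now the scanner.

Emit:
{"api": "play_rows", "payload": {"plan": [[0, [0, 0, -0.05], 0], [0, [0, 0, -0.15], 0], [0, [0, 0, -0.27], 0], [20, [0, 0, -0.38], 0], [60, [0, 0, -0.45], 0], [85, [0, 0, -0.45], 0], [85, [0, 0, -0.45], 0]]}}

```text
time_s: 17.25
eef_pos: [0.5231, -0.0699, 0.2463]
eef_rot: [0.0, 0.998, 0.059, 0.0]
wrist_force: [0.1, -0.1, -1.4]
opening: 0.681
grasp_force: 0.0
```

```bash
python3 shut.py; python3 -c "
from h import *
rel((.4245,.3065,.22,1.2),(.4245,.3065,.06,1.2))"
```

```text
t 17.25 tcp [ 0.5231 -0.0699  0.2463] yaw 6.71 F [ 0.1 -0.1 -1.4] open 0.681 grip 0.0
top lid 2033 [0.53882255 0.07738185 0.09306114] [-5.80096389e-04 -6.67946220e-04  9.99999609e-01] angle about hinge -0.0006540645315662796
label 49 [0.52236727 0.06493597 0.09419197] ((0.5294885039329529, 0.06760010868310928), (0.02183534763753414, 0.0525333546102047), 8.946391105651855)
side lid 2303 [0.52897463 0.07799342 0.09209355] [-0.01048301  0.0225824   0.99969002] angle about hinge -0.007776794079285425
label 173 [0.52974369 0.06529345 0.09349272] ((0.5335723161697388, 0.06644396483898163), (0.0364508219063282, 0.05725516378879547), 8.81220531463623)
t 17.35 tcp [ 0.522  -0.0696  0.2444] yaw 6.7 F [-1.3 -0.3 -0.7] open 0.847 grip 0.0
(0.4245, 0.3065, 0.22, 1.2) -> [-0.1322, -0.9621, 0.0627] 0.0306
(0.4245, 0.3065, 0.06, 1.2) -> [-0.1311, -0.9615, 0.4627] 0.0306
```

Emit:
{"api": "play_rows", "payload": {"plan": [[85, [-0.01, -0.06, 0], 0.01], [85, [-0.025, -0.17, 0], 0.02], [85, [-0.04, -0.29, 0], 0.0306], [85, [-0.055, -0.41, 0], 0.0306], [85, [-0.07, -0.53, 0], 0.0306], [85, [-0.09, -0.65, 0], 0.0306], [85, [-0.105, -0.77, 0.02], 0.0306], [85, [-0.12, -0.88, 0.04], 0.0306], [85, [-0.133, -0.961, 0.065], 0.0306], [85, [-0.133, -0.961, 0.065], 0.0306]]}}

```text
time_s: 18.35
eef_pos: [0.4217, 0.3082, 0.2166]
eef_rot: [0.001, 1.0, 0.013, -0.003]
wrist_force: [0.5, -0.5, -0.8]
opening: 0.995
grasp_force: 0.0
```

Emit:
{"api": "play_rows", "payload": {"plan": [[85, [0, 0, 0], 0], [85, [0, 0, 0], 0]]}}

```text
time_s: 18.55
eef_pos: [0.4253, 0.3047, 0.2195]
eef_rot: [0.0, 1.0, 0.01, -0.001]
wrist_force: [0.2, 1.1, -0.7]
opening: 0.995
grasp_force: 0.0
```

```bash
python3 -c "
from h import *
rel((.4245,.3065,.06,1.2))
c=camera('side');P=pts(c).reshape(-1,3)
f=P[np.all((P>[.36,.2,.13])&(P<[.5,.4,.30]),1)];print('finger lowest',f[f[:,2].argsort()[:5]])
cv2.imwrite('pics/s5.png',cv2.resize(c['image'][230:410,160:400],(800,600),interpolation=2)[...,::-1])"
```

```text
t 18.55 tcp [0.4253 0.3047 0.2195] yaw 1.16 F [ 0.2  1.1 -0.7] open 0.995 grip 0.0
(0.4245, 0.3065, 0.06, 1.2) -> [-0.0013, -0.0049, 0.3987] -0.0002
finger lowest [[0.43135986 0.26116992 0.25502187]
 [0.43415882 0.26070132 0.25538929]
 [0.42611471 0.26147531 0.25620355]
 [0.41708903 0.26084587 0.25646752]
 [0.42096045 0.26173417 0.25730078]]
```

View pics/s5.png

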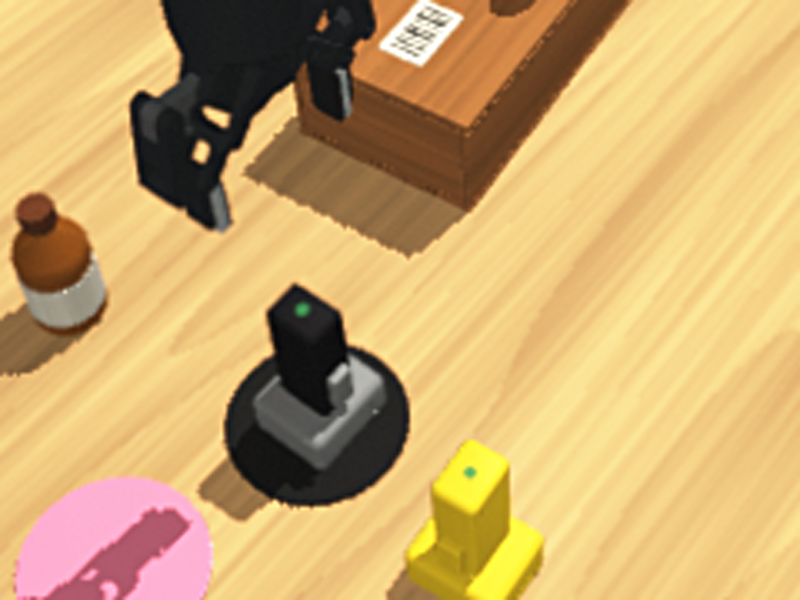

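The picture shows the open fingers over the black/grey scanner (crop (310,340)), with the yellow one clear at (470,520). The open fingertips are about 36 mm above the TCP, so I'll descend to TCP z = 0.055.

Emit:
{"api": "play_rows", "payload": {"plan": [[85, [-0.001, -0.004, 0.1], 0], [85, [-0.001, -0.004, 0.2], 0], [85, [-0.001, -0.004, 0.3], 0], [85, [-0.001, -0.004, 0.37], 0], [85, [-0.001, -0.004, 0.4], 0], [85, [-0.001, -0.004, 0.411], 0], [85, [-0.001, -0.004, 0.411], 0]]}}

```text
time_s: 19.3
eef_pos: [0.4257, 0.307, 0.0565]
eef_rot: [-0.0, 1.0, 0.01, 0.0]
wrist_force: [0.6, -0.3, 0.7]
opening: 0.999
grasp_force: 0.0
```

Emit:
{"api": "play_rows", "payload": {"plan": [[40, [0, 0, 0], 0], [34, [0, 0, 0], 0], [28, [0, 0, 0], 0], [24, [0, 0, 0], 0], [24, [0, 0, 0], 0], [24, [0, 0, 0], 0], [24, [0, 0, 0], 0]]}}

```text
time_s: 20.0
eef_pos: [0.4253, 0.3074, 0.0565]
eef_rot: [-0.0, 1.0, 0.011, 0.0]
wrist_force: [-0.9, -0.3, 6.1]
opening: 0.343
grasp_force: 63.3
```

Emit:
{"api": "play_rows", "payload": {"plan": [[22, [0, 0, -0.03], 0], [22, [0, 0, -0.1], 0], [22, [0, 0, -0.2], 0], [22, [0, 0, -0.3], 0], [22, [0, 0, -0.4], 0], [22, [0, 0, -0.41], 0], [22, [0, 0, -0.41], 0]]}}

```text
time_s: 20.7
eef_pos: [0.4253, 0.3075, 0.2212]
eef_rot: [-0.001, 1.0, 0.011, 0.001]
wrist_force: [-0.1, 0.1, -3.2]
opening: 0.343
grasp_force: 62.9
```

```bash
python3 -c "
from h import *
rel((.534,.067,.22,6.7))
c=camera('side');P=pts(c);S=P.reshape(-1,3)
h=S[np.all((S>[.35,.23,.13])&(S<[.5,.39,.31]),1)];print('lowest',np.percentile(h[:,2],[0,1,5]))
cv2.imwrite('pics/s6.png',cv2.resize(c['image'][200:380,160:400],(800,600),interpolation=2)[...,::-1])"
```

```text
t 20.7 tcp [0.4253 0.3075 0.2212] yaw 1.21 F [-0.1  0.1 -3.2] open 0.343 grip 62.9
(0.534, 0.067, 0.22, 6.7) -> [0.259, 0.6069, 0.0031] -0.0305
lowest [0.16942731 0.17345632 0.1798933 ]
```

Emit:
{"api": "play_rows", "payload": {"plan": [[22, [0.02, 0.046, 0], -0.01], [22, [0.055, 0.13, 0], -0.02], [22, [0.1, 0.233, 0], -0.03], [22, [0.145, 0.34, 0], -0.03], [22, [0.185, 0.435, 0], -0.03], [22, [0.22, 0.515, 0], -0.03], [22, [0.245, 0.575, 0], -0.03], [22, [0.256, 0.6, 0], -0.03], [22, [0.259, 0.607, 0], -0.03], [22, [0.259, 0.607, 0], -0.03]]}}

```text
time_s: 21.75
eef_pos: [0.5326, 0.0671, 0.2185]
eef_rot: [-0.0, 0.998, 0.057, -0.001]
wrist_force: [0.5, 0.7, -1.7]
opening: 0.34
grasp_force: 62.8
```

Emit:
{"api": "play_rows", "payload": {"plan": [[22, [0, 0, 0], 0], [22, [0, 0, 0], 0], [22, [0, 0, 0], 0], [22, [0, 0, 0], 0], [22, [0, 0, 0], 0], [22, [0, 0, 0], 0], [22, [0, 0, 0], 0], [22, [0, 0, 0], 0], [22, [0, 0, 0], 0], [22, [0, 0, 0], 0]]}}

```text
time_s: 22.75
eef_pos: [0.5335, 0.0666, 0.2198]
eef_rot: [-0.0, 0.998, 0.057, 0.0]
wrist_force: [-0.0, -0.5, -1.6]
opening: 0.346
grasp_force: 62.8
```

```bash
python3 -c "
from h import *
rel((.426,.309,.22,1.2))
c=camera('side');P=pts(c)
cv2.imwrite('pics/s7.png',cv2.resize(c['image'][120:300,180:420],(800,600),interpolation=2)[...,::-1])"
```

```text
t 22.75 tcp [0.5335 0.0666 0.2198] yaw 6.59 F [-0.  -0.5 -1.6] open 0.346 grip 62.8
(0.426, 0.309, 0.22, 1.2) -> [-0.1974, -0.6329, -0.0006] 0.0299
```

View pics/s7.png

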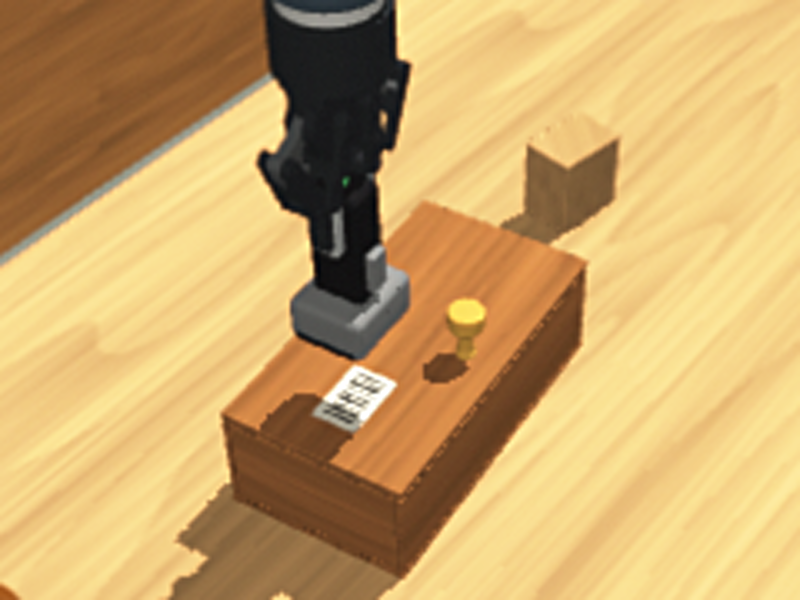

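The scanner is held upright over the label at crop (355,395), lid shut. I'll hold a little longer, then return it.

Emit:
{"api": "play_rows", "payload": {"plan": [[22, [0, 0, 0], 0], [22, [0, 0, 0], 0], [22, [0, 0, 0], 0], [22, [0, 0, 0], 0], [22, [0, 0, 0], 0]]}}

```text
time_s: 23.3
eef_pos: [0.5334, 0.0666, 0.2198]
eef_rot: [-0.0, 0.998, 0.058, -0.0]
wrist_force: [-0.1, 0.5, -1.7]
opening: 0.343
grasp_force: 62.8
```

Emit:
{"api": "play_rows", "payload": {"plan": [[22, [-0.015, -0.048, 0], 0.01], [22, [-0.044, -0.14, 0], 0.02], [22, [-0.078, -0.25, 0], 0.03], [22, [-0.112, -0.36, 0], 0.03], [22, [-0.144, -0.46, 0], 0.03], [22, [-0.17, -0.545, 0], 0.03], [22, [-0.187, -0.6, 0], 0.03], [22, [-0.195, -0.625, 0], 0.03], [22, [-0.1975, -0.633, 0], 0.03], [22, [-0.1975, -0.633, 0], 0.03]]}}

```text
time_s: 24.3
eef_pos: [0.4261, 0.3087, 0.2197]
eef_rot: [0.0, 1.0, 0.01, 0.0]
wrist_force: [0.3, -0.6, -1.4]
opening: 0.344
grasp_force: 62.6
```

Emit:
{"api": "play_rows", "payload": {"plan": [[22, [0, 0, 0.06], 0], [22, [0, 0, 0.14], 0], [22, [0, 0, 0.22], 0], [22, [0, 0, 0.3], 0], [22, [0, 0, 0.36], 0], [22, [0, 0, 0.385], 0], [22, [0, 0, 0.398], 0], [22, [0, 0, 0.404], 0], [22, [0, 0, 0.404], 0]]}}

```text
time_s: 25.2
eef_pos: [0.4269, 0.3092, 0.0592]
eef_rot: [-0.0, 1.0, 0.01, 0.001]
wrist_force: [-0.1, -0.2, -2.8]
opening: 0.345
grasp_force: 62.6
```

Emit:
{"api": "play_rows", "payload": {"plan": [[22, [0, 0, 0.004], 0], [22, [0, 0, 0.007], 0], [22, [0, 0, 0.007], 0], [22, [0, 0, 0.007], 0]]}}

```text
time_s: 25.6
eef_pos: [0.4266, 0.3094, 0.0564]
eef_rot: [-0.0, 1.0, 0.011, 0.001]
wrist_force: [-0.7, -2.2, 6.0]
opening: 0.346
grasp_force: 63.4
```

Down on the mat. Release, rise, and check.

Emit:
{"api": "play_rows", "payload": {"plan": [[34, [0, 0, 0], 0], [45, [0, 0, 0], 0], [60, [0, 0, 0], 0], [85, [0, 0, 0], 0], [85, [0, 0, 0], 0], [85, [0, 0, 0], 0], [85, [0, 0, 0], 0]]}}

```text
time_s: 26.3
eef_pos: [0.4259, 0.3091, 0.0554]
eef_rot: [-0.0, 1.0, 0.01, -0.0]
wrist_force: [-0.1, -0.0, 1.3]
opening: 0.998
grasp_force: 0.0
```

Emit:
{"api": "play_rows", "payload": {"plan": [[85, [0, 0, -0.03], 0], [85, [0, 0, -0.1], 0], [85, [0, 0, -0.2], 0], [85, [0, 0, -0.3], 0], [85, [0, 0, -0.4], 0], [85, [0, 0, -0.45], 0], [85, [0, 0, -0.45], 0], [85, [0, 0, -0.45], 0]]}}

```text
time_s: 27.1
eef_pos: [0.4258, 0.3091, 0.2357]
eef_rot: [-0.0, 1.0, 0.01, 0.0]
wrist_force: [-0.5, -0.6, -0.4]
opening: 0.996
grasp_force: 0.0
```

```bash
python3 shut.py; python3 -c "
from h import *
c=camera('side');S=pts(c).reshape(-1,3)
for lo,hi in((.115,.135),(.028,.045)):
    h=S[np.all((S>[.36,.24,lo])&(S<[.5,.38,hi]),1)];print(len(h),np.median(h[:,2]),cv2.minAreaRect(h[:,:2].astype(np.float32)))
cv2.imwrite('pics/s8.png',c['image'][...,::-1])"
```

```text
t 27.1 tcp [0.4258 0.3091 0.2357] yaw 1.2 F [-0.5 -0.6 -0.4] open 0.996 grip 0.0
top lid 2176 [0.53544576 0.07426759 0.09306802] [-2.34681935e-03 -9.69116776e-04  9.99996777e-01] angle about hinge -0.002443862101546118
label 127 [0.53471447 0.07022814 0.09356819] ((0.5362001061439514, 0.06879578530788422), (0.034839753061532974, 0.05383582040667534), 7.058891296386719)
side lid 1942 [0.51827766 0.07366345 0.09205018] [-0.01136756  0.0212129   0.99971035] angle about hinge -0.008815111754941046
label 239 [0.53312646 0.06646742 0.09337273] ((0.5335239768028259, 0.06674917042255402), (0.03741693124175072, 0.0587015263736248), 5.856916904449463)
269 0.12247725918116162 ((0.4257968068122864, 0.3098185360431671), (0.04179089888930321, 0.02948787808418274), 1.2337387800216675)
451 0.03607388478853077 ((0.42451798915863037, 0.3097361922264099), (0.05819711834192276, 0.0655633732676506), 1.8277103900909424)
```

View pics/s8.png

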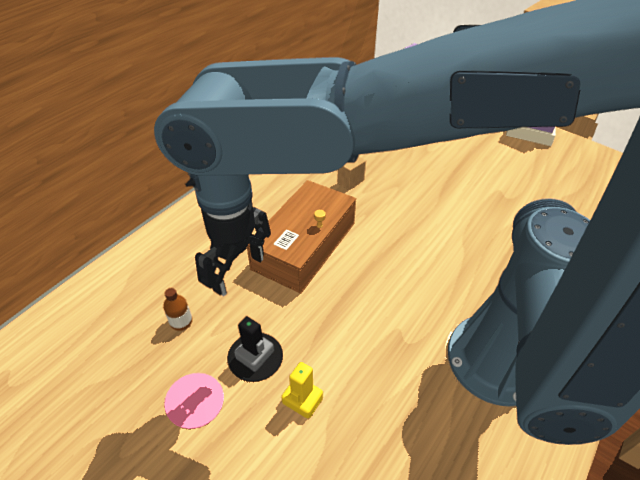

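The scanner stands upright on the dark mat at (254,350), the lid is shut, and the bottle (177,308), carton (351,173) and yellow look-alike stand undisturbed. The gripper is clear of everything.

```bash
python3 -c "
from bench import *
print(hand_in())"
```

```text
the job is handed in; nothing more can be done
None
```

The job is handed in, verdict not shown: the jar was seen standing in its compartment before the lid closed, the lid is shut, the label was scanned from about 7.5 cm for over a second, and the scanner is back upright on its dark mat.

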